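Check off three parts on the press-nest board

ROBOT

A 7-joint arm with a two-finger parallel gripper is mounted at the origin on the work surface. World frame = base frame: x ahead of the robot, y to its left, z up, the work surface at z = 0. Lengths are in m, angles in rad, forces in N, time in s.
With the tool pointing down it reaches from about 0.425 to 0.925 m from the base axis. Payload 6.8 kg.
Tool frame: the origin (TCP) lies midway between the tips of the shut fingers; the grasp point (between the pads) lies bot.grip_point_offset behind it (bot.grip_point_offset is the distance from the TCP to the grasp point, in m); z points along the fingers, y is the line along which they close (so a half turn about z gives the same grasp; the last joint's range is limited). The gripper opens to 85 mm and grips with 20 to 120 N. Pads are 22 mm wide; open, the fingers measure 114 mm over their backs; the gripper's body (76 mm by 85 mm) begins 54 mm behind the grasp point. The pads swing forward as they close: fully open they stand 13 mm farther back than shut.
Start: joints at [-1.258, 0.477, 0.022, 1.555, -0.011, 1.109, -0.083], TCP at [0.276, 0.616, 0.231] pointing down, gripper open.
Joint ranges: [-2.96, 2.96], [-0.34, 2.1], [-1.41, 1.46], [0.24, 2.44], [-1.37, 4.51], [0.17, 1.92], [-2.96, 2.96]. Speed limits (rad/s): [2.39, 2.39, 3.14, 3.14, 3.14, 3.14, 3.14].

INTERFACE

Orientations are given as a unit quaternion [w, x, y, z].
In Python, from station import get_obs, cams, job, bot gives the robot as it stands.
- The arm moves only by the tool arm_command, never from a script. Its argument "rows" is a list that holds one entry, the list of rows, each a list of 5 numbers: the finger opening in mm, from 0 to 85.4, then the shift along the world's x, y, z in units of 60 mm (1.0 is 60 mm), then the turn about the world's z in units of 0.08 rad (1.0 is 0.08 rad). In form: [[[grip, x, y, z, turn], ...]]. A call has exactly 10 rows; each row shifts and turns the commanded pose from where the row before left it; what a row does not reach is not made up. A row lasts 1/8 s, in which the tool goes at most 62.5 mm and 10.7 degrees, less where a joint would pass 70% of its speed; a pose out of reach is approached as far as the arm can. A call with a number of a shift or a turn outside -1 to 1 is refused whole. A call with a gripper value outside its range is refused whole. The fingers move at their own pace and stop on an object; "newtons" is the grip in N (left out, the last holds). Time passes only in rows, so rows that do not move let the fingers close, or fill a call up. It gives the time, the measured TCP pose, the force, the opening and the grip force at its end, in the units of the state.
- get_obs(): the state, without advancing time (a new reading comes with each control period).
- cams.read_camera(name): name is "scene" or "top" or "wrist"; returns the picture (384x512x3 uint8, red, green, blue); there is no depth.
- cams.camera_params(name): a dict with "K" (3x3 intrinsics, pixels), "k1" (the pictures are not rectified: a ray, as slopes to the right and down, at radius r is drawn at 1 + k1 r^2 times it, then the intrinsics apply), "extrinsics" (4x4, takes a point from camera to world coordinates). Camera axes: x right, y down, z forward; pixel columns grow to the right and rows downward; lengths in m; the calibration is good to about 2 mm. A picture is of the moment at which its call begins: read the wrist's pose just before it. camera_params takes no time and is no camera call; for the wrist camera it gives the pose at the moment of the call.
- job.hand_in(): hands the job in; it is judged then, once.
The state is a dict: "t": time; "q": joint angles; "joint_vel": joint speeds; "joint_torque": joint torques, N m; "eef_pos": TCP position; "tool_rot": TCP orientation; "contact_force": force on the tool from outside, world axes, zero at the start; "torque": the same for the moment, N m; "gripper_width": opening from 0.0 (shut) to 1.0 (fully open); "grasp_force": force on a finger pad.
Only numpy, scipy, OpenCV 4.12 (cv2) and the standard library are available. Lean on these libraries where they do the work, as an engineer would, in place of code of your own. Each camera call takes 0.05 s, during which the arm holds its last target. There are 200 camera calls.

TASK

Check off the parts on the green test board by touching them from above with the fingertips: first the black relay, then the silver heat sink, then the blue capacitor disc, each pressed lightly until its nest has clearly gone down and stays down. Do not pick up any part or push it out of its nest, do not press hard, and leave the brass jar lid, the screwdriver and the clear tilting bin as they are.

Things in the scene. Friction and masses are not known exactly. Their poses are not given: they have to be found in the camera images.
- board: green fiberglass test board, fixed, 120 (x) x 270 (y) x 5 mm; origin at the centre of its underside. Three press nests stand on it in a row along its y axis, 80 mm apart (which is where changes): a 66 mm square grey base, four thin steel pins near its corners with tops 32 mm above the shelf, and a yellow 66 mm square tray with a 5 mm rim round the part, which slides down when pressed
- relay: black plastic relay, loose in its nest, 28 (x) x 22 (y) x 26 mm tall, flat top; origin at the centre of its underside, z up
- heat_sink: silver aluminium heat sink, loose in its nest, 40 x 40 x 22 mm tall, seven upright fins 2.2 mm thick and 6.2 mm apart running along its x, with level tops; origin at the centre of its underside, z up
- capacitor: blue ceramic capacitor disc, loose in its nest, lying flat, 36 mm across, 16 mm tall, flat top with a small silver spot; origin at the centre of its underside, z up
- relay_nest (a joint): nest under the black relay: how far it has gone down, in m, 0 up (as found) to 0.009 (on its stop); counts as down beyond 0.004. It slides straight down against a steady 3.5 N of friction plus 0.04 N per mm/s and stays where it is left. Its tray is cushioned: it gives up to 4 mm more (2.5 N preload, 2.5 N per mm) and springs back when let go. A press of over 20 N is too hard
- heat_sink_nest (a joint): nest under the silver heat sink: how far it has gone down, in m, 0 up (as found) to 0.009 (on its stop); counts as down beyond 0.004. It slides straight down against a steady 3.5 N of friction plus 0.04 N per mm/s and stays where it is left. Its tray is cushioned: it gives up to 4 mm more (2.5 N preload, 2.5 N per mm) and springs back when let go. A press of over 20 N is too hard
- capacitor_nest (a joint): nest under the blue capacitor disc: how far it has gone down, in m, 0 up (as found) to 0.009 (on its stop); counts as down beyond 0.004. It slides straight down against a steady 3.5 N of friction plus 0.04 N per mm/s and stays where it is left. Its tray is cushioned: it gives up to 4 mm more (2.5 N preload, 2.5 N per mm) and springs back when let go. A press of over 20 N is too hard
- relay_seat (a point): centre of the yellow nest's floor, under the black relay; moves down with the nest and its tray; 32 mm above the shelf top when up; z up, x and y along the nest's sides
- heat_sink_seat (a point): centre of the yellow nest's floor, under the silver heat sink; moves down with the nest and its tray; 32 mm above the shelf top when up; z up, x and y along the nest's sides
- capacitor_seat (a point): centre of the yellow nest's floor, under the blue capacitor disc; moves down with the nest and its tray; 32 mm above the shelf top when up; z up, x and y along the nest's sides
- jar_lid: bystander: squat brass jar lid, loose on the shelf top, 68 mm across, 17 mm high with an 18 mm knob to 26 mm; origin at the centre of its underside
- screwdriver: bystander: loose screwdriver with orange handle, 160 mm long, 26 mm thick, lying beyond the board; its x axis runs from handle to tip, origin at its middle on the shelf top
- tilt_bin_lip (a point): bystander: middle of the front lip of the clear tilting bin (130 x 150 x 100 mm, on a grey stand 150 x 180 mm, up to about 130 mm high), to the left of the board
- tilt_bin (a joint): forward tilt of the clear bin about its two pins, rad, 0 upright; stiff, stays where it is
There are look-alikes about, which are no part of the job. What is meant by the heat_sink is not orange, pink or turquoise, and is the larger of those in its own colour.

How it is judged:
On the way, in this order (a step that is already met when the one before it is completed fails the run):
1. the black relay is touched by the fingers and its nest goes down more than 4 mm (value of joint relay_nest above 0.004 m and contact force between the fingers and relay above 0.2 N), for 0.02 s.
2. the silver heat sink is touched by the fingers and its nest goes down more than 4 mm (value of joint heat_sink_nest above 0.004 m and contact force between the fingers and heat_sink above 0.2 N), for 0.02 s.
3. the blue capacitor disc is touched by the fingers and its nest goes down more than 4 mm (value of joint capacitor_nest above 0.004 m and contact force between the fingers and capacitor above 0.2 N), for 0.02 s.
At the end, for the whole second after the job is handed in: All three nests are down by more than 4 mm and stay there, each part lies level (within 0.1 rad) and at rest in its own nest, within 6 mm of its floor's centre; jar lid, screwdriver and bin lip are within 15 mm of where they were (value of joint each of relay_nest, heat_sink_nest, capacitor_nest above 0.004 m and distance between relay and relay_seat below 0.006 m and angle between each of relay, heat_sink, capacitor's own z axis and vertical below 0.1 rad and linear speed of each of relay, heat_sink, capacitor below 0.02 m/s and distance between heat_sink and heat_sink_seat below 0.006 m and distance between capacitor and capacitor_seat below 0.006 m and distance of each of jar_lid, screwdriver, tilt_bin_lip from where it was at the start of the episode below 0.015 m); the robot touches nothing.
It fails at once if the silver heat sink is touched before the black relay's nest has gone down (value of joint relay_nest below 0.004 m and (value of joint heat_sink_nest above 0.002 m or contact force between the fingers and heat_sink above 1 N)).
It fails at once if the blue capacitor disc is touched before the silver heat sink's nest has gone down (value of joint heat_sink_nest below 0.004 m and (value of joint capacitor_nest above 0.002 m or contact force between the fingers and capacitor above 1 N)).
It fails at once if a part is pressed with more than 20 N (contact force between any of the fingers, the arm and relay above 20 N or contact force between any of the fingers, the arm and heat_sink above 20 N or contact force between any of the fingers, the arm and capacitor above 20 N).
It fails at once if a part is lifted or knocked out of its nest (8 mm) (distance between relay and relay_seat above 0.008 m or distance between heat_sink and heat_sink_seat above 0.008 m or distance between capacitor and capacitor_seat above 0.008 m).
It fails at once if the jar lid, the screwdriver or the bin's lip is moved by more than 15 mm (distance of any of jar_lid, screwdriver, tilt_bin_lip from where it was at the start of the episode above 0.015 m).
It also fails if it takes over 45 s, if anything falls off the work surface, if the arm or the gripper's body presses on something with over 40 N, if the wrist force passes 120 N, or if a joint passes its speed limit or range.

## Working session

There is one attempt and no reset: what is moved stays moved. The work goes in short steps, Python scripts to look and compute and a tool call to move; the robot and the scene stay as the last step left them, time stands still between calls to the robot, and variables do not carry over. Pictures are saved under pics/ and viewed, at most 10 in all, crops included, and the job is handed in when it is done.

Besides the shell and the picture viewer there is one more tool, called after "Request:" in YAML: its name, and indented under it one key for each argument. arm_command: Moves the arm, as the interface text tells. Its arguments: {"type":"object","properties":{"rows":{"type":"array"},"newtons":{"type":"number"}},"required":["rows"]}

```bash
mkdir -p pics; cat > h.py <<'E'
import numpy as np, cv2
from station import get_obs, cams, job, bot
def ray(p,px):
    K=np.array(p["K"]);T=np.array(p["extrinsics"]);k=p["k1"]
    d=np.array([(px[0]-K[0,2])/K[0,0],(px[1]-K[1,2])/K[1,1]]);u=d.copy()
    for _ in range(20): u=d/(1+k*(u@u))
    return T[:3,3],T[:3,:3]@np.array([u[0],u[1],1])
def onz(p,px,z):
    o,d=ray(p,px); return o+d*(z-o[2])/d[2]
E
python3 - <<'E'
from h import *
ims=[]
for n in("scene","top"):
    im=cams.read_camera(n); cv2.imwrite(f"pics/{n}0.png",im[:,:,::-1]); p=cams.camera_params(n); print(n,np.round(p["extrinsics"],3).tolist(),p["k1"],p["K"])
o=get_obs();print(o["t"],o["eef_pos"],o["tool_rot"],bot.grip_point_offset)
E
```

```text
scene [[0.597, 0.693, -0.404, 1.014], [0.802, -0.517, 0.3, -0.289], [-0.001, -0.503, -0.864, 1.029], [0.0, 0.0, 0.0, 1.0]] 0.05055191369485004 [[442.0050958    0.         256.28498097]
 [  0.         442.0050958  193.76982021]
 [  0.           0.           1.        ]]
top [[-0.021, -0.988, 0.154, 0.417], [-1.0, 0.023, 0.01, 0.035], [-0.013, -0.154, -0.988, 1.189], [0.0, 0.0, 0.0, 1.0]] -0.10654179518310297 [[422.79821438   0.         259.65584627]
 [  0.         422.79821438 193.78416209]
 [  0.           0.           1.        ]]
0.1 [0.27553275 0.61565513 0.23041211] [-1.17857285e-04  2.08861475e-01  9.77944902e-01 -7.99403390e-04] 0.0187
```

View pics/scene0.png

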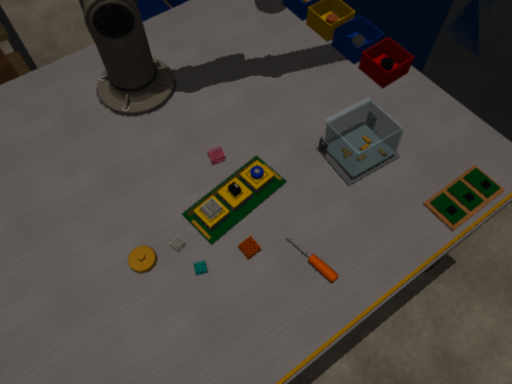

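View pics/top0.png

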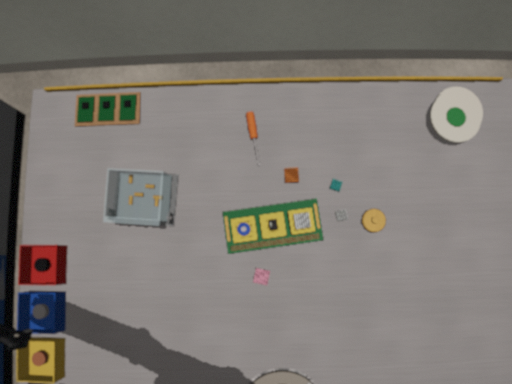

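Top view: the three nests on the board hold the blue capacitor (244,229), the black relay (273,225) and a silver heat sink (302,221). Heat sink candidates are silver in the nest (302,221), small silver (340,215), orange (291,175), turquoise (336,185) and pink (262,276). The one in the nest fits, being silver and the larger of the two silver ones. I'll confirm it in an enlarged crop and measure.

```bash
python3 - <<'E'
from h import *
a=cv2.imread("pics/top0.png")[185:265,212:362]; cv2.imwrite("pics/crop0.png",cv2.resize(a,None,fx=5,fy=5,interpolation=cv2.INTER_CUBIC))
P={}
for n,(r0,r1,c0,c1) in dict(top=(190,260,215,330),scene=(150,245,175,290)).items():
    im=cv2.imread(f"pics/{n}0.png");p=cams.camera_params(n)
    hsv=cv2.cvtColor(im,cv2.COLOR_BGR2HSV)
    m=np.zeros(im.shape[:2],np.uint8); m[r0:r1,c0:c1]=cv2.inRange(hsv,(20,120,90),(35,255,255))[r0:r1,c0:c1]
    cs=[c for c in cv2.findContours(m,cv2.RETR_EXTERNAL,cv2.CHAIN_APPROX_NONE)[0] if cv2.contourArea(c)>150]
    for c in sorted(cs,key=lambda c:c[:,0,0].mean()):
        r=cv2.minAreaRect(c); print(n,np.round(r[0],1),np.round(r[1],1),"tray rim z.035:",onz(p,r[0],.035).round(4))
    b=np.zeros_like(m); b[r0:r1,c0:c1]=cv2.inRange(hsv,(100,100,60),(130,255,255))[r0:r1,c0:c1]
    k=np.zeros_like(m); k[r0:r1,c0:c1]=cv2.inRange(hsv,(0,0,0),(180,255,40))[r0:r1,c0:c1]
    for nm,mm,z in(("cap",b,.048),("relay",k,.05)):
        c=max(cv2.findContours(mm,cv2.RETR_EXTERNAL,cv2.CHAIN_APPROX_NONE)[0],key=cv2.contourArea)
        e=cv2.minAreaRect(c); print(n,nm,np.round(e[0],1),np.round(e[1],1),onz(p,e[0],z).round(4))
E
```

```text
top [243.6 228.9] [25.2 25.2] tray rim z.035: [0.5011 0.093  0.035 ]
top [272.3 224.8] [25.2 25.5] tray rim z.035: [0.5106 0.0144 0.035 ]
top [301.1 220.7] [25.  25.3] tray rim z.035: [ 0.52   -0.0649  0.035 ]
top cap [243. 229.] [10. 10.] [0.4999 0.0939 0.048 ]Traceback (most recent call last):
  File "<stdin>", line 14, in <module>
ValueError: max() iterable argument is empty
```

View pics/crop0.png

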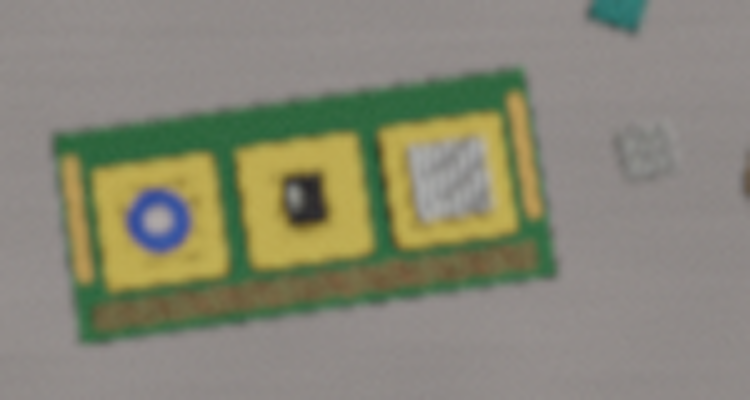

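The crop confirms the large silver heat sink is in the right-hand nest at (302,221), and the small silver look-alike is loose on the table at (340,215). The nests come out about 80 mm apart, so the height plane is right. Next I shut the fingers and move above the relay.

Request:
arm_command:
  rows:
    - [[0, 0.3, -0.5, 0, 0.34], [0, 0.3, -0.5, 0, 0.34], [0, 0.3, -0.5, 0, 0.34], [0, 0.3, -0.5, 0, 0.34], [0, 0.3, -0.5, 0, 0.34], [0, 0.3, -0.5, 0, 0.34], [0, 0.3, -0.5, 0, 0.34], [0, 0.3, -0.5, 0, 0.34], [0, 0.3, -0.5, 0, 0.34], [0, 0.3, -0.5, 0, 0.34]]
  newtons: 20

```text
t: 1.35
eef_pos: [0.456, 0.3149, 0.231]
tool_rot: [-0.0, 0.074, 0.997, -0.0]
contact_force: [-0.2, -0.4, 0.6]
gripper_width: 0.004
grasp_force: 0.0
```

Request:
arm_command:
  rows:
    - [[0, 0.1, -0.5, 0, 0.34], [0, 0.1, -0.5, 0, 0.34], [0, 0.1, -0.5, 0, 0.34], [0, 0.1, -0.5, 0, 0.34], [0, 0.1, -0.5, 0, 0.34], [0, 0.1, -0.5, 0, 0.34], [0, 0.1, -0.5, 0, 0.34], [0, 0.1, -0.5, 0, 0.34], [0, 0.1, -0.5, 0, 0.34], [0, 0.1, -0.5, 0, 0.34]]

```text
t: 2.6
eef_pos: [0.5155, 0.0151, 0.231]
tool_rot: [-0.0, -0.062, 0.998, 0.0]
contact_force: [-0.1, 0.7, 0.3]
gripper_width: 0.003
grasp_force: 0.0
```

```bash
python3 - <<'E'
from h import *
o=get_obs();p=cams.camera_params("wrist");im=cams.read_camera("wrist")[:,:,::-1];cv2.imwrite("pics/w1.png",im)
import json;json.dump({k:np.array(v).tolist() for k,v in p.items()},open("w1.json","w"))
print(o["t"],o["eef_pos"],o["tool_rot"],o["contact_force"],o["gripper_width"])
E
```

```text
2.6 [0.51551458 0.01512266 0.23102146] [-3.35323321e-04 -6.20135609e-02  9.98075251e-01  3.14186224e-06] [-0.06966284  0.70491524  0.28937533] 0.0027659454829479014
```

View pics/w1.png

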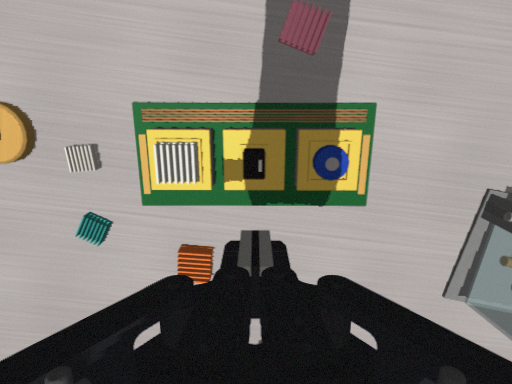

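The wrist picture shows the heat sink at (178,163), the relay at (254,164) and the capacitor at (331,162). The board is square to the tool. One finer measurement from this view:

```bash
python3 - <<'E'
from h import *
import json
p=json.load(open("w1.json"));im=cv2.imread("pics/w1.png");hsv=cv2.cvtColor(im,cv2.COLOR_BGR2HSV)
def f(nm,lo,hi,box,z):
    c0,c1,r0,r1=box;m=np.zeros(im.shape[:2],np.uint8);m[r0:r1,c0:c1]=cv2.inRange(hsv,lo,hi)[r0:r1,c0:c1]
    pts=cv2.findNonZero(cv2.morphologyEx(m,cv2.MORPH_OPEN,np.ones((2,2))));x,y,w,h=cv2.boundingRect(pts);r=(x+w/2-.5,y+h/2-.5)
    print(nm,r,(w,h),onz(p,r,z).round(4))
Y=((20,100,70),(35,255,255))
for nm,b in(("trayS",(145,214,125,195)),("trayR",(220,289,125,195)),("trayC",(295,357,125,195))): f(nm,*Y,b,.035)
f("sink",(0,0,120),(180,60,255),(150,205,135,190),.054)
f("relay",(0,0,0),(180,255,45),(242,270,140,185),.055)
f("cap",(100,100,60),(130,255,255),(305,358,135,190),.048)
E
```

```text
trayS (179.0, 160.0) (67, 61) [ 0.5194 -0.0651  0.035 ]
trayR (254.5, 160.0) (64, 61) [0.5094 0.0143 0.035 ]
trayC (327.0, 160.5) (61, 62) [0.5004 0.0907 0.035 ]
sink (175.5, 163.5) (42, 42) [ 0.5193 -0.0643  0.054 ]
relay (255.0, 164.5) (21, 30) [0.5102 0.0149 0.055 ]
cap (331.5, 163.0) (34, 35) [0.5003 0.0925 0.048 ]
```

Request:
arm_command:
  rows:
    - [[0, -0.05, 0, -0.3, 0], [0, -0.04, 0, -0.4, 0], [0, 0, 0, -0.4, 0], [0, 0, 0, -0.4, 0], [0, 0, 0, -0.4, 0], [0, 0, 0, -0.3, 0], [0, 0, 0, -0.3, 0], [0, 0, 0, -0.2, 0], [0, 0, 0, 0, 0], [0, 0, 0, 0, 0]]

```text
t: 3.9
eef_pos: [0.5107, 0.0162, 0.0698]
tool_rot: [0.0, -0.062, 0.998, 0.0]
contact_force: [0.0, -0.3, -0.1]
gripper_width: -0.004
grasp_force: 0.0
```

```bash
python3 - <<'E'
from h import *
cv2.imwrite("pics/w2.png",cams.read_camera("wrist")[:,:,::-1]);o=get_obs();print(o["eef_pos"],o["contact_force"])
E
```

```text
[0.51081746 0.01614336 0.06992157] [ 0.20037084 -1.34942196  0.87950939]
```

View pics/w2.png

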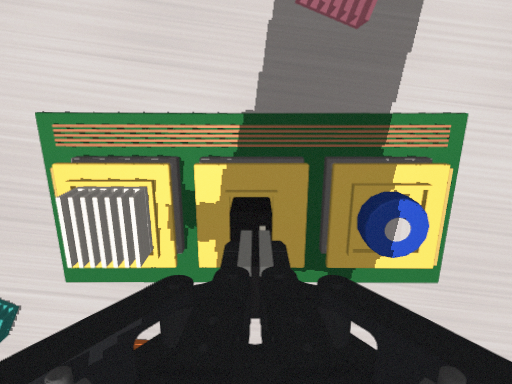

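The shut tips sit over the relay top at about (255,215), clear of the neighbouring parts. Pressing slowly.

Request:
arm_command:
  rows:
    - [[0, 0, -0.02, -0.1, 0], [0, 0, 0, -0.06, 0], [0, 0, 0, -0.03, 0], [0, 0, 0, -0.03, 0], [0, 0, 0, -0.03, 0], [0, 0, 0, -0.03, 0], [0, 0, 0, -0.03, 0], [0, 0, 0, -0.02, 0], [0, 0, 0, 0, 0], [0, 0, 0, 0, 0]]

```text
t: 5.2
eef_pos: [0.5103, 0.0149, 0.0495]
tool_rot: [-0.0, -0.062, 0.998, -0.0]
contact_force: [-1.4, 0.5, 2.4]
gripper_width: -0.004
grasp_force: 1.1
```

Request:
arm_command:
  rows:
    - [[0, 0, 0, 0.1, 0], [0, 0, 0, 0.2, 0], [0, 0, 0, 0.3, 0], [0, 0.03, -0.3, 0, 0], [0, 0.04, -0.34, 0, 0], [0, 0.04, -0.34, 0, 0], [0, 0.04, -0.34, 0, 0], [0, 0, 0, 0, 0], [0, 0, 0, 0, 0], [0, 0, 0, 0, 0]]

```text
t: 6.45
eef_pos: [0.5192, -0.0633, 0.0854]
tool_rot: [-0.0, -0.062, 0.998, 0.0]
contact_force: [-0.5, 0.4, 0.2]
gripper_width: 0.0
grasp_force: 0.0
```

```bash
python3 - <<'E'
from h import *
cv2.imwrite("pics/w3.png",cams.read_camera("wrist")[:,:,::-1]);o=get_obs();print(o["eef_pos"],o["contact_force"])
E
```

```text
[ 0.51928203 -0.06334831  0.08541675] [ 0.03535818  0.19390528 -0.47115831]
```

View pics/w3.png

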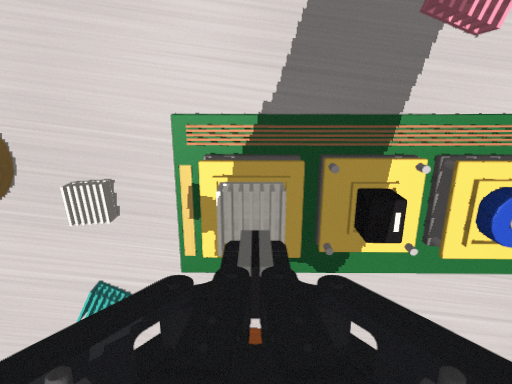

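The relay's nest is down: the steel pins now stand proud at its corners, for example (334,168) and (426,168), and the relay sits level. The fingers are over the heat sink at (250,215), so I press it now.

Request:
arm_command:
  rows:
    - [[0, 0, -0.02, -0.2, 0], [0, 0, 0, -0.2, 0], [0, 0, 0, -0.06, 0], [0, 0, 0, -0.03, 0], [0, 0, 0, -0.03, 0], [0, 0, 0, -0.03, 0], [0, 0, 0, -0.03, 0], [0, 0, 0, -0.04, 0], [0, 0, 0, -0.03, 0], [0, 0, 0, 0, 0]]

```text
t: 7.75
eef_pos: [0.5195, -0.0655, 0.0464]
tool_rot: [0.0, -0.062, 0.998, -0.0]
contact_force: [-0.1, -0.7, 2.0]
gripper_width: 0.003
grasp_force: 1.2
```

Request:
arm_command:
  rows:
    - [[0, 0, 0, 0.1, 0], [0, 0, 0, 0.2, 0], [0, 0, 0, 0.3, 0], [0, -0.05, 0.4, 0.1, 0], [0, -0.06, 0.5, 0, 0], [0, -0.06, 0.5, 0, 0], [0, -0.06, 0.5, 0, 0], [0, -0.06, 0.5, 0, 0], [0, -0.03, 0.23, 0, 0], [0, 0, 0, 0, 0]]

```text
t: 9.0
eef_pos: [0.5002, 0.0929, 0.0889]
tool_rot: [0.0, -0.062, 0.998, 0.0]
contact_force: [-0.1, -0.4, 0.9]
gripper_width: -0.0
grasp_force: 0.0
```

```bash
python3 - <<'E'
from h import *
cv2.imwrite("pics/w4.png",cams.read_camera("wrist")[:,:,::-1]);o=get_obs();print(o["eef_pos"],o["contact_force"])
E
```

```text
[0.50028657 0.09167976 0.08878748] [ 0.78100156 -0.4924109  -0.5310972 ]
```

View pics/w4.png

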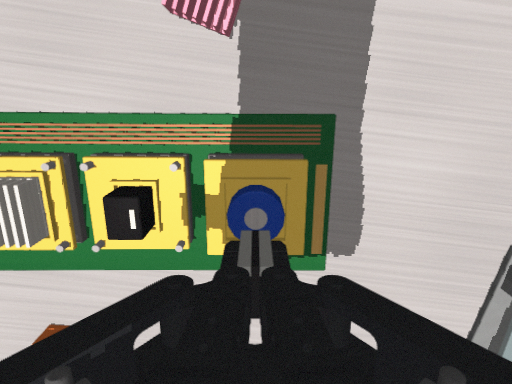

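Both earlier nests are down, with pins showing at (48,167) and (63,246) by the heat sink and round the relay. The capacitor is under the fingers at (256,213), so I press it.

Request:
arm_command:
  rows:
    - [[0, 0, 0, -0.25, 0], [0, 0, 0, -0.25, 0], [0, 0, 0, -0.1, 0], [0, 0, 0, -0.03, 0], [0, 0, 0, -0.03, 0], [0, 0, 0, -0.03, 0], [0, 0, 0, -0.04, 0], [0, 0, 0, -0.04, 0], [0, 0, 0, -0.04, 0], [0, 0, 0, 0, 0]]

```text
t: 10.3
eef_pos: [0.5004, 0.0924, 0.0398]
tool_rot: [0.0, -0.062, 0.998, 0.0]
contact_force: [0.2, -0.0, 1.9]
gripper_width: -0.001
grasp_force: 1.0
```

Request:
arm_command:
  rows:
    - [[0, 0, 0, 0.1, 0], [0, 0, 0, 0.2, 0], [0, 0, 0, 0.4, 0], [0, 0, 0, 0.4, 0], [0, 0, 0, 0.4, 0], [0, 0, 0, 0.4, 0], [0, 0, 0, 0.4, 0], [0, 0, 0, 0, 0], [0, 0, 0, 0, 0], [0, 0, 0, 0, 0]]

```text
t: 11.55
eef_pos: [0.4994, 0.0922, 0.1771]
tool_rot: [-0.001, -0.062, 0.998, -0.0]
contact_force: [-0.7, 0.7, -0.6]
gripper_width: 0.0
grasp_force: 0.0
```

```bash
python3 - <<'E'
from h import *
cv2.imwrite("pics/w5.png",cams.read_camera("wrist")[:,:,::-1]);o=get_obs();print(o["eef_pos"],o["contact_force"])
E
```

```text
[0.49951757 0.09217039 0.17711225] [ 0.23080222 -1.09519892  0.8747957 ]
```

View pics/w5.png

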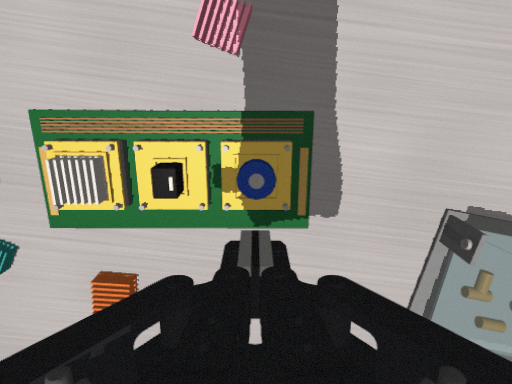

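All three nests show their pins, including the capacitor's at (227,149) and (289,149), and every part is level and centred. The arm is clear, so I hand in.

```bash
python3 -c "
from station import job
print(job.hand_in())"
```

```text
the job is handed in; nothing more can be done
None
```

I pressed the relay, then the heat sink, then the capacitor lightly; all three nests look down with their parts level and centred, and the job is handed in (no verdict came back).

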